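Trip the bead tipper

ROBOT

A 6-joint arm with a two-finger parallel gripper is mounted at the origin on the work surface. World frame = base frame: x ahead of the robot, y to its left, z up, the work surface at z = 0. Lengths are in m, angles in degrees, forces in N, time in s.
With the tool pointing down it reaches from about 0.325 to 0.85 m from the base axis. Payload 15.5 kg.
Tool frame: the origin (TCP) lies at the very end of the fingers, on their centre line; the grasp point (between the pads) lies arm.grip_depth behind it (arm.grip_depth is the distance from the TCP to the grasp point, in m); z points along the fingers, y is the line along which they close (so a half turn about z gives the same grasp; the last joint's range is limited). The gripper opens to 91 mm and grips with 3 to 60 N. Pads are 32 mm wide; open, the fingers measure 118 mm over their backs; the gripper's body (76 mm by 178 mm) begins 60 mm behind the grasp point.
Start: joints at [64.773, 28.281, 77.091, -0, 74.628, -5.472], TCP at [0.211, 0.588, 0.214] pointing down, gripper open.
Joint ranges: [-166.48, 166.48], [-47.26, 123.95], [12.59, 153.08], [-70.14, 250.14], [6.76, 159.57], [-176.63, 176.63]. Speed limits (degrees/s): [108.29, 108.29, 147.25, 172.46, 172.46, 172.46].

INTERFACE

Orientations are given as a 3x3 rotation matrix whose columns are the frame's x, y, z axes.
In Python, from rig import arm gives the robot as it stands. Calls block until the motion is done:
- arm.move_to(position, orientation): joint-space move of the TCP to a pose.
- arm.move_l(position, orientation=None, feed=0.15): straight line of the TCP; orientation=None keeps the orientation; feed is the mean speed in m/s.
- arm.move_joints(angles): joint-space move.
- arm.grip(opening): finger opening in m; the grip force is fixed at half the most; returns when the fingers have stopped.
- arm.sleep(seconds).
- arm.solve_ik(position, orientation): joint angles nearest the present ones, or None.
- arm.snapshot(name): name is "scene" or "side" or "wrist"; returns the picture (384x512x3 uint8, red, green, blue); there is no depth.
- arm.get_calibration(name): a dict with "intrinsics" (3x3 intrinsics, pixels), "k1" (the pictures are not rectified: a ray, as slopes to the right and down, at radius r is drawn at 1 + k1 r^2 times it, then the intrinsics apply), "cam_to_world" (4x4, takes a point from camera to world coordinates). Camera axes: x right, y down, z forward; pixel columns grow to the right and rows downward; lengths in m; the calibration is good to about 2 mm. A picture is of the moment at which its call begins: read the wrist's pose just before it. get_calibration takes no time and is no camera call; for the wrist camera it gives the pose at the moment of the call.
A pose or a line that the arm cannot do raises arm.Unreachable and nothing moves.
- arm.sign_off(): hands the job in; it is judged then, once.
Readings, each from a call of its own:
- arm.current_t(): time.
- arm.current_joint_positions(): joint angles.
- arm.current_dq(): joint speeds.
- arm.current_tau(): joint torques, N m.
- arm.current_ee_pos(): TCP position.
- arm.current_tool_rot(): TCP orientation.
- arm.current_force(): force on the tool from outside, world axes, zero at the start.
- arm.current_torque(): the same for the moment, N m.
- arm.current_width(): finger opening in m.
- arm.current_grasp_force(): force on a finger pad.
Only numpy, scipy, OpenCV 4.12 (cv2) and the standard library are available. Lean on these libraries where they do the work, as an engineer would, in place of code of your own. Each camera call takes 0.05 s, during which the arm holds its last target. There are 200 camera calls.

TASK

Empty the bead tipper's pan into the walnut tray: push the red guarded plunger in along its slant until it is fully home and bears firmly on its stop, keep it bearing there until all four beads have slid into the tray, then let it spring back out. Feel for the stop and do not force it, do not touch the stand, the pan or the beads, and leave the walnut tray and everything else where it stands.

Things in the scene. Friction and masses are not known exactly. Their poses are not given: they have to be found in the camera images.
- stand: Bead tipper stand, fixed, dark wood. Origin on the table straight under the plunger's cap at rest; x points from the cap to the pan, about to the robot's right; y to the side where the pan empties, about away from the robot (turned up to 0.25 rad either way); z up. Base spans x -50 to 225, y -90 to 50 mm, 12 mm thick. A stop for the plunger is clamped inside, out of sight.
- press: Guarded push plunger fixed on the stand, same origin and axes: dark steel housing, green guard, red plunger. The axis lies in the x-z plane and leans 35 degrees from vertical, its top away from the pan (-x): push along (sin 35, 0, -cos 35). More than 45 N on it, by any touch, is forcing it.
- guard (a point): Middle of the guard back wall's top edge. Back wall 26 mm from the plunger's axis on the pan side, cheeks 32 mm either side of the axis, rim 10 mm proud of the resting cap, floor 56 mm below the cap's face along the axis, open on the side away from the pan. A tool tilted over about 10 degrees from the axis strikes it before the stroke is done; closed fingertips along it go in freely.
- cap (a point): Centre of the face of the plunger's red cap (round, 38 mm across, 10 mm thick), moves with it; at rest 165 mm above the stand's origin. Its z axis points out of the face, against the push; its y axis is the stand's y.
- plunger (a joint): How far the plunger is in, m: 0 at rest. Spring: 4 N at first, 0.2 N more per mm, at most 11.5 N, plus light damping (20 N per m/s). The stroke ends at a rubber-faced stop 26 to 36 mm in, set anew each time; it cannot be seen, so feel for the steep rise in force (about 8 N per mm); an arm halted on force may sag back off: lean on again. Springs out when let go.
- pan (a joint): Tilt of the pale wooden pan, rad: 0 level, geared at 0.023 rad per mm of plunger, 0.60 to 0.83 on meeting the stop. The beads start to slide at 0.25 to 0.45 rad and are off within about 1 s at the stop. It tips about an axis along the stand's x at y 35, z 125 mm; its -y end rises about 90 mm.
- pan_lip (a point): Middle of the pan's open edge, on the floor, moves with the pan. Pan 110 (x) x 135 (y) mm, 20 mm walls on three sides, open on the stand's +y side, floor 130 mm above the table when level, centred at x 145, y -18 mm of the stand.
- tray: Loose walnut bead tray, open box 150 (x) x 170 (y) x 50 mm high, walls 6 mm, standing ready on the table under the pan's open side. Origin: centre of its underside, z up.
- pearlbox: Bystander: dark box inlaid with mother-of-pearl, 104 x 144 x 69 mm, origin under its centre.
- drill: Bystander: brass pin vise hand drill lying along its x, 125 mm long, 18 mm thick, origin under its middle.
- finial: Bystander: silver finial cap standing up, 32 mm across, 46 mm high, origin under its centre.
- beadjar: Bystander: green glass bead jar with brass lid, 60 mm across, 85 mm high, origin under its centre.
- brush: Bystander: brush lying along its x, 170 mm long.
- dish: Bystander: shallow copper bowl, 100 mm across, 30 mm high, origin under its centre.
- bead1: Square-cut amber glass bead, 17 x 17 x 13 mm, brass-lined hole, lying loose in the pan at the start. Origin: centre of its underside.
- bead2: Square-cut blue bead, 17 x 17 x 13 mm, brass-lined hole, lying loose in the pan at the start. Origin: centre of its underside.
- bead3: Square-cut terracotta red-brown bead, 17 x 17 x 13 mm, brass-lined hole, lying loose in the pan at the start. Origin: centre of its underside.
- bead4: Square-cut white bead, 17 x 17 x 13 mm, brass-lined hole, lying loose in the pan at the start. Origin: centre of its underside.
Mind the look-alikes: they are no part of the job. What is shaped like the tray but blue or pink is not meant.

How it is judged:
By the outcome, as a careful person would: the job done as asked, in the order asked, and still so for the second after the job is handed in, with the robot touching nothing.
It also fails if it takes over 38 s, if anything falls off the work surface, if the arm or the gripper's body presses on something with over 40 N, if the wrist force passes 120 N, or if a joint passes its speed limit or range.

## Working session

There is one attempt and no reset: what is moved stays moved. The work goes in short steps, each a Python script; the robot and the scene stay as the last script left them, time stands still between calls to the robot, and variables do not carry over. Pictures are saved under pics/ and viewed, at most 10 in all, crops included, and the job is handed in when it is done.

```bash
mkdir -p pics; python3 - <<'E'
from rig import arm
import cv2,numpy as np
a=arm.snapshot("scene");b=arm.snapshot("side")
for n,i in(("scene",a),("side",b)):
    cv2.imwrite(f"pics/{n}0.png",cv2.resize(i[:,:,::-1],(800,600),interpolation=cv2.INTER_CUBIC))
    np.save(f"pics/{n}0.npy",i)
    c=arm.get_calibration(n);print(n,c["intrinsics"].round(1).tolist(),c["k1"],np.array(c["cam_to_world"]).round(3).tolist())
print(arm.grip_depth,arm.current_t())
E
```

```text
scene [[441.7, 0.0, 249.2], [0.0, 441.7, 197.7], [0.0, 0.0, 1.0]] -0.060135136293723676 [[-0.608, 0.598, -0.522, 1.165], [0.794, 0.454, -0.404, 0.507], [-0.005, -0.66, -0.751, 1.079], [0.0, 0.0, 0.0, 1.0]]
side [[362.8, 0.0, 252.9], [0.0, 362.8, 189.3], [0.0, 0.0, 1.0]] 0.011862248877202893 [[0.942, -0.197, 0.273, 0.253], [-0.336, -0.594, 0.731, -0.731], [0.018, -0.78, -0.625, 0.771], [0.0, 0.0, 0.0, 1.0]]
0.0188 0.1
```

View pics/scene0.png

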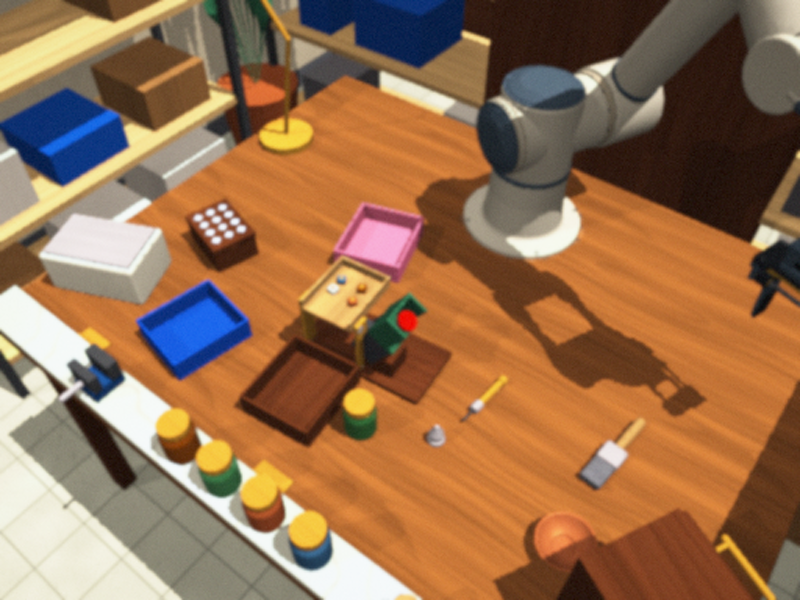

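View pics/side0.png

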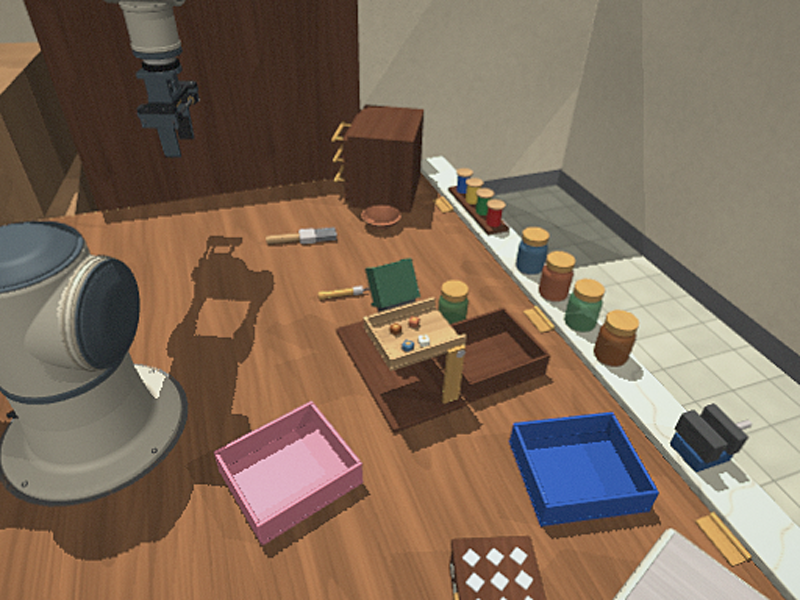

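Scene view: red cap at about (407,320), stand base end corners at (450,353) and (418,400), brown tray at (300,388). Side view: the guard's top edge runs (367,268)–(413,260), with base corners at (338,330), (397,425) and (465,398). I'll fit x, y and yaw to these.

```bash
cat > h.py <<'E'
import numpy as np,cv2
from rig import arm
from scipy.optimize import least_squares
s,c=np.sin(np.radians(35)),np.cos(np.radians(35))
U=np.array([-s,0,c]);N=np.array([c,0,s]);CAP=np.array([0,0,.165]);G=CAP+.026*N+.010*U
def proj(cal,P):
    T=np.linalg.inv(np.array(cal["cam_to_world"]));p=T[:3,:3]@P+T[:3,3];r=p[:2]/p[2]
    r=r*(1+cal["k1"]*(r@r));return np.array(cal["intrinsics"])[:2,:2]@r+np.array(cal["intrinsics"])[:2,2]
def Rz(a):return np.array([[np.cos(a),-np.sin(a),0],[np.sin(a),np.cos(a),0],[0,0,1]])
def W(q,P):return Rz(q[2])@np.array(P)+[q[0],q[1],0]
def red(im):
    i=im.astype(int);m=((i[:,:,0]>150)&(i[:,:,1]<60)&(i[:,:,2]<60)).astype(np.uint8)
    n,l,st,ce=cv2.connectedComponentsWithStats(m);k=1+np.argmax(st[1:,4]);return ce[k],st[k]
def fit(obs,q0=(.55,-.05,-np.pi/2)):
    f=lambda q:np.concatenate([w*(proj(cal,W(q,P))-px) for cal,P,px,w in obs])
    r=least_squares(f,q0,loss="soft_l1",f_scale=2);return r.x,f(r.x).reshape(-1,2)
E
python3 - <<'E'
from h import *
cs,cd=arm.get_calibration("scene"),arm.get_calibration("side")
k=.64
ce,st=red(np.load("pics/scene0.npy"));print(ce,st)
o=[(cs,CAP-.002*U,ce,2)]
for cal,P,px in[(cs,(-.05,-.09,.012),(450,353)),(cs,(-.05,.05,.012),(418,400)),(cd,(-.05,-.09,.012),(338,329)),(cd,(.225,-.09,.012),(397,424)),(cd,(.225,.05,.012),(466,398)),
 (cd,G,(390,264)),(cd,(.09,-.0855,.15),(365,318)),(cd,(.2,.0495,.13),(466,348))]:
    o.append((cal,P,np.array(px)*k,1))
q,r=fit(o);print(q.round(4),np.degrees(q[2]+np.pi/2),r.round(1).tolist())
cap=W(q,CAP);u=Rz(q[2])@U;print(cap,u)
# IK feasibility: tool z=-u, y options
y=Rz(q[2])@[0,1,0]
for nm,yy in(("y",y),("-y",-y),("x",np.cross(y,-u)),("-x",-np.cross(y,-u))):
    R=np.c_[np.cross(yy,-u),yy,-u]
    for d in(.12,-.036):print(nm,d,(lambda j:None if j is None else np.round(j,1))(arm.solve_ik(cap+u*d,R)))
E
```

```text
[260.38888889 204.76190476] [255 199  12  13 126]
[ 0.5304  0.0562 -1.4594] 6.38362307914936 [[0.4, 0.3], [1.1, -1.7], [-1.0, 1.3], [-1.7, -0.4], [-0.7, 3.6], [1.4, 2.5], [1.0, -0.9], [-0.4, -0.6], [0.6, -2.8]]
[0.53036442 0.05618124 0.165     ] [-0.06377303  0.57002011  0.81915204]
y 0.12 [ 27.3  26.8  82.3 -32.5  85.8  27.7]
y -0.036 [ 18.8  33.5  94.6 -37.8  65.9  32.6]
-y 0.12 [  27.3   26.8   82.3  -32.5   85.8 -152.3]
-y -0.036 [  18.8   33.5   94.6  -37.8   65.9 -147.4]
x 0.12 [ 27.3  26.8  82.3 -32.5  85.8 -62.3]
x -0.036 [ 18.8  33.5  94.6 -37.8  65.9 -57.4]
-x 0.12 [ 27.3  26.8  82.3 -32.5  85.8 117.7]
-x -0.036 [ 18.8  33.5  94.6 -37.8  65.9 122.6]
```

```bash
python3 - <<'E'
from h import *
q=[.5304,.0562,-1.4594];u=Rz(q[2])@U;y=Rz(q[2])@[0,1,0];cap=W(q,CAP)
R=np.c_[np.cross(y,-u),y,-u]
arm.grip(0)
arm.move_to(cap+u*.14,R)
cal=arm.get_calibration("wrist");im=arm.snapshot("wrist")
np.savez("pics/w.npz",im=im,K=cal["intrinsics"],k1=cal["k1"],T=cal["cam_to_world"])
for P in(CAP,G,CAP+.032*np.array([0,1,0]),CAP-.032*np.array([0,1,0])):print((proj(cal,W(q,P))/.64).round(0))
print(red(im),arm.current_t(),arm.current_force(),np.linalg.norm(arm.current_ee_pos()-cap-u*.14))
cv2.imwrite("pics/w.png",cv2.resize(im[:,:,::-1],(800,600)))
E
```

```text
[404. 285.]
[404. 331.]
[457. 285.]
[352. 285.]
(array([255.30434783, 176.45179584]), array([240, 165,  33,  26, 529], dtype=int32)) 3.475 [ 0.17121235  0.08840342 -0.41242154] 0.000748649597304562
```

View pics/w.png

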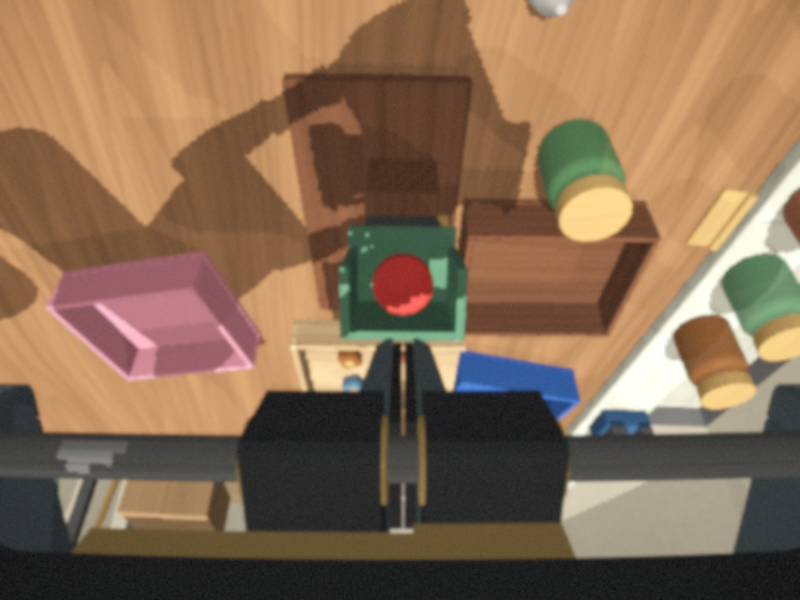

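The wrist view puts the cap centre at (403,285), against a predicted (404,285). The guard's back edge and cheeks also match the fit, so I'll press now and feel for the stop.

```bash
python3 - <<'E'
from h import *
q=[.5304,.0562,-1.4594];u=Rz(q[2])@U;cap=W(q,CAP)
F0=np.array(arm.current_force());F=lambda:float((np.array(arm.current_force())-F0)@u)
go=lambda d,f:arm.move_l(cap+u*d,feed=f)
go(.012,.12);F1=F();print("free",F1)
F0=np.array(arm.current_force())
d=.004;log=[]
while d>-.040:
    go(d,.03);f=F();log.append((round(d*1e3,1),round(f,1)))
    if f>20:break
    d-=.003 if d>-.021 and f<14 else .001 if f<14 else .0006
print(log,arm.current_t())
h=[]
for i in range(24):
    f=F();h.append(round(f,1))
    if f<18:d-=.0005;go(d,.03)
    elif f>30:d+=.0005;go(d,.03)
    else: arm.sleep(.1)
print(h,d,((arm.current_ee_pos()-cap)@u),(np.array(arm.current_force())-F0).round(1),arm.current_t())
a=arm.snapshot("scene");b=arm.snapshot("side")
print(F())
cv2.imwrite("pics/p1.png",np.vstack([cv2.resize(i[:,:,::-1],(800,300)) for i in(a[150:300,100:350],b[150:300,150:400])]))
E
```

```text
free 1.5622811138014645
[(4.0, -1.8), (1.0, -1.4), (-2.0, 4.8), (-5.0, 6.1), (-8.0, 6.2), (-11.0, 6.9), (-14.0, 7.4), (-17.0, 7.8), (-20.0, 7.8), (-23.0, 8.2), (-24.0, 9.5), (-25.0, 9.5), (-26.0, 8.4), (-27.0, 8.7), (-28.0, 8.6), (-29.0, 9.6), (-30.0, 9.0), (-31.0, 10.3), (-32.0, 9.0), (-33.0, 9.8), (-34.0, 9.8), (-35.0, 9.8), (-36.0, 10.7), (-37.0, 17.8), (-37.6, 21.2)] 11.1083
[21.2, 20.3, 20.9, 21.9, 21.4, 22.0, 21.3, 20.9, 21.1, 21.1, 20.9, 21.3, 21.1, 20.7, 20.6, 20.8, 21.3, 20.4, 20.9, 21.3, 20.5, 21.2, 20.5, 20.3] -0.03760000000000001 -0.0367133738105463 [-7.1 11.  17.5] 13.5083
20.60515909518206
```

View pics/p1.png

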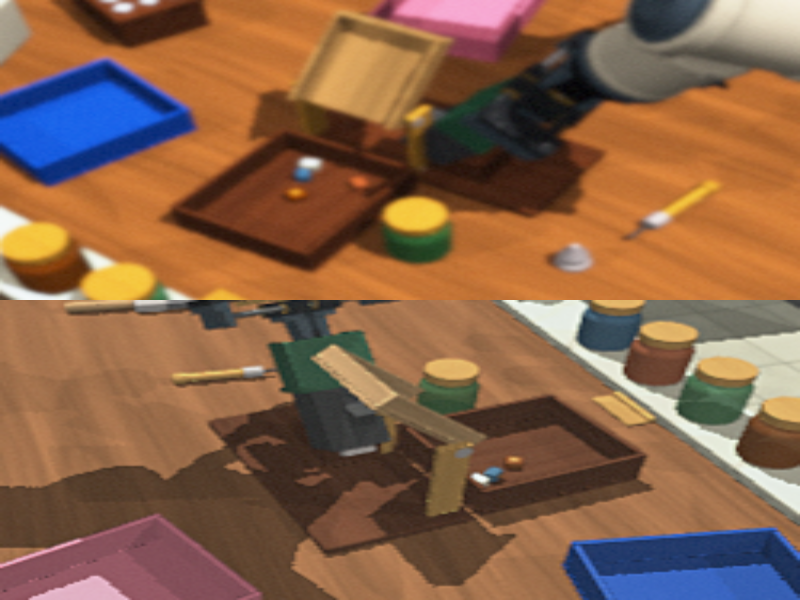

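With the plunger held on its stop at about 21 N, all four beads (white, blue, amber, terracotta) lie in the walnut tray, around (295–370,160–195), and the pan is empty. Retracting along the axis.

```bash
python3 - <<'E'
from h import *
q=[.5304,.0562,-1.4594];u=Rz(q[2])@U;cap=W(q,CAP)
arm.move_l(cap+u*.006,feed=.04);arm.move_l(cap+u*.14,feed=.12);arm.sleep(.5)
a=arm.snapshot("scene");b=arm.snapshot("side");print(arm.current_t(),arm.current_force())
cv2.imwrite("pics/p2.png",np.vstack([cv2.resize(i[:,:,::-1],(800,300)) for i in(a[150:300,100:350],b[150:300,150:400])]))
E
```

```text
16.7167 [-0.2387197  -0.51271671  0.08308878]
```

View pics/p2.png

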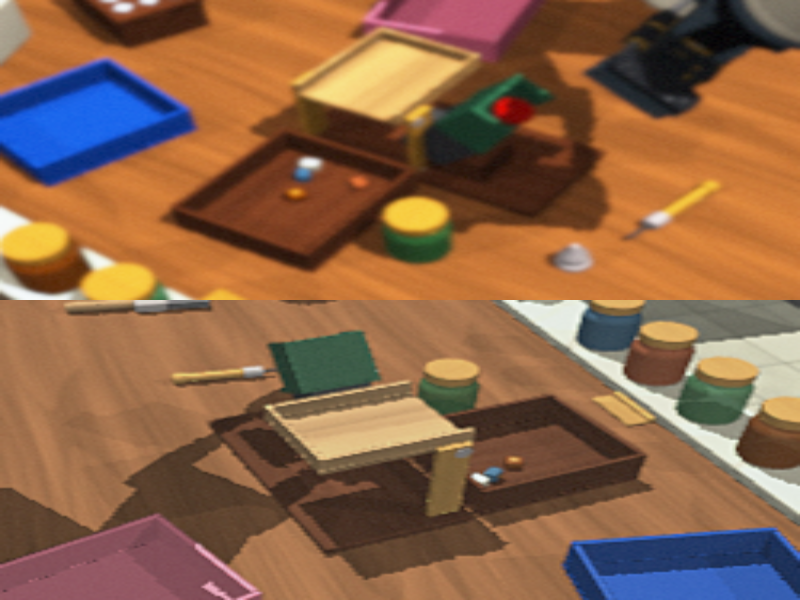

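The pan is level and empty, the red cap is back out at (513,110), and the four beads are in the tray. The arm is clear of everything.

```bash
python3 -c "
from rig import arm
print(arm.sign_off())"
```

```text
the job is handed in; nothing more can be done
None
```

The job is handed in: I held the plunger on its stop at about 21 N until all four beads were in the walnut tray, then let it spring back out, finishing at about 17 s with the arm clear.

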